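Load the board test jig and hold its lid down for the test

TASK

Put the larger circuit board, the one with the square metal can, into the nest of the test jig so that it lies flat between the locating pins with its white connector towards the lid's hinge, and let go of it. Then swing the jig's lid shut over it and press the lid right down onto its stops against the springs, without forcing it, and stay there: finish while still holding the lid down, since the test runs only as long as it is held. Leave the other things on the bench where they are.

Things in the scene. Friction and masses are not known exactly. Their poses are not given: they have to be found in the camera images.
- board: the loose circuit board to test, lying flat left or right of the jig, x within about 50 deg of the jig's x. Green board 90 (x) x 64 (y) x 3 mm, about 120 g, with a metal shield can and, at its +x end, a white connector. Origin: centre of the underside; z up
- board_can (a point): centre of the top of the board's plain metal shield can: 44 x 44 mm, 15 mm high, standing on the board, its top 18 mm above the board's underside, its centre 8 mm from the board's middle towards -x. The board is best gripped by the can, across the board's y
- board_connector (a point): middle of the top of the board's white connector (9 x 32 mm), 38.5 mm along the board's +x and 13 mm above its underside
- jig: the test jig, fixed to the bench: black box with aluminium top plate, 150 mm wide (y), 50 mm high, from x = -72.5 to +97.5 mm, a sprung nest on top, a clear lid hinged at the far (+x) end. Origin on the bench below the nest's centre; x from front to hinge, z up. Two round lid stops, 14 mm thick, stand at x = -58, y = +-62 mm, 87.5 mm above the bench
- nest_seat (a point): centre of the seat of the nest, a grey frame plate 116 x 92 mm; 66 mm above the bench when up; x to the hinge, z up. Around it eight locating pins, 8 mm thick, 12 mm high, upper 7 mm tapered, at (-36, +-38), (32, +-38), (+-51, +-18) mm: 2 mm play on each side of the board. Seated right, the board's origin is here and its x along this x
- nest (a joint): how far the nest is pressed down, in m: 0 is up (springs hold it there with about 9 N); each mm down takes 4 N more. It goes down only under a load on the board: with the board in and the lid on its stops, about 5 mm
- lid (a joint): lid angle in rad: 0 level, on its stops; grows as it opens; 1.6 to 1.8 at the start, 1.95 at most. The stiff hinge (0.32 N m) holds the lid where it is left. Closing on a seated board, its pusher rods meet the board at about 0.12 rad; then it works against the nest's springs and needs about 10 N at the handle bar to stay on the stops. Let go, it springs back to about 0.09 rad
- lid_hinge (a point): middle of the lid's hinge axis, 69.5 mm above the bench, 85 mm behind the nest's centre; the axis runs along the jig's y. This frame turns with the lid: x from the handle to the hinge, z out of the lid's outer face (up when shut). The 8 mm thick lid lies 18 to 26 mm out from the axis along z; four pusher rods stand 24 mm inward from it
- lid_bar (a point): centre of the lid's black handle bar, 14 mm thick, 108 mm long along the jig's y, at the lid's free edge, at x = -168, z = +22 mm in lid_hinge's frame; shut, its top is 98.5 mm above the bench, overhanging the jig's front. The 13 mm gap to the lid is too narrow for a finger: draw the lid over with closed fingers behind the bar, then push down on the bar
- multimeter: bystander: black multimeter lying on its back, 140 x 70 mm, 40 mm high, on the other side of the jig from the board; origin at the centre of its underside
- mouse: bystander: black computer mouse 105 x 60 x 36 mm; origin at the centre of its underside
- screwdriver: bystander: screwdriver 190 mm long lying across between robot and jig; origin near its middle
- spare_board: bystander: a smaller green board 55 x 40 mm, 12 mm high, with a small black chip and no metal can; origin at the centre of its underside
- screw_pot: bystander: steel bowl 64 mm across, 35 mm high; origin at the centre of its underside
- cleaner: bystander: white bottle with black cap, 56 mm across, 130 mm high, standing beyond the jig; origin at the centre of its underside
Things that resemble listed ones, but are neither listed nor needed, are in the scene too. What is shaped like the jig but yellow is not meant.

How it is judged:
By the outcome, as a careful person would: the job done as asked, in the order asked, and still so for the second after the job is handed in, while the arm keeps its last pose, push and grip.
It also fails if it takes over 58 s, if anything falls off the work surface, if the arm or the gripper's body presses on something with over 40 N, if the wrist force passes 120 N, or if a joint passes its speed limit or range.

ROBOT

A 7-joint arm with a two-finger parallel gripper is mounted at the origin on the work surface. World frame = base frame: x ahead of the robot, y to its left, z up, the work surface at z = 0. Lengths are in mm, angles in rad, forces in N, time in s.
With the tool pointing down it reaches from about 425 to 975 mm from the base axis. Payload 16.7 kg.
Tool frame: the origin (TCP) lies at the very end of the fingers, on their centre line; the grasp point (between the pads) lies 19 mm behind it; z points along the fingers, y is the line along which they close (so a half turn about z gives the same grasp; the last joint's range is limited). The gripper opens to 85 mm and grips with 20 to 120 N. Pads are 22 mm wide; open, the fingers measure 114 mm over their backs; the gripper's body (76 mm by 85 mm) begins 54 mm behind the grasp point. The pads swing forward as they close: fully open they stand 13 mm farther back than shut.
Start: joints at [1.141, 0.426, 0.074, 1.606, -0.034, 1.111, -0.067], TCP at [186.38, -648.721, 231.302] pointing down, gripper open.
Joint ranges: [-2.85, 2.85], [-0.5, 2.14], [-1.23, 1.37], [0.21, 2.46], [-1.02, 4.16], [0.16, 2.05], [-2.73, 2.73]. Speed limits (rad/s): [1.89, 1.89, 2.39, 2.39, 3.01, 3.01, 3.01].

INTERFACE

Orientations are given as a unit quaternion [w, x, y, z].
In Python, from cell import * gives the robot as it stands.
- The arm moves only by the tool jog_arm, never from a script. Its arguments are lists of equal length, an entry for each row: "slide": the shift along the tool's x, y, z in mm, a list of three; "delta_rot": the turn, a rotation vector about the tool's x, y, z in rad, a list of three; "gripper": the finger opening in mm, from 0 to 85.4. In form: {"slide": [[dx, dy, dz], ...], "delta_rot": [[wx, wy, wz], ...], "gripper": [gripper, ...]}. A call has 1 to 12 rows; each row shifts and turns the commanded pose from where the row before left it, along the tool's axes as they then stand; what a row does not reach is not made up. A row lasts 1/12 s, in which the tool goes at most 41.7 mm and 7.16 degrees, less where a joint would pass 70% of its speed; a pose out of reach is approached as far as the arm can. A call with a gripper value outside its range is refused whole. The fingers move at their own pace and stop on an object; "force" is the grip in N (left out, the last holds). Time passes only in rows, so rows that do not move let the fingers close. It gives the time, the measured TCP pose, the force, the opening and the grip force at its end, in the units of the state.
- get_state(): the state, without advancing time (a new reading comes with each control period).
- capture(name): name is "scene" or "top" or "wrist"; returns a dict with "img" (384x512x3 uint8, blue, green, red), "range_z" (384x512 float32, mm along the optical axis (not along the pixel's ray), 0 where there is no reading), "intrinsics" (3x3 intrinsics, pixels), "position" and "rotation" of the camera in the world; the wrist camera has in their place "T_tool_cam" (4x4, takes a point from camera to tool coordinates, whose origin is the TCP and whose axes are the flange's). Camera axes: x right, y down, z forward; pixel columns grow to the right and rows downward; lengths in mm; the calibration is good to about 2 mm. A picture is of the moment at which its call begins: read the wrist's pose just before it.
- finish_job(): hands the job in; it is judged then, once.
The state is a dict: "time": time; "joints": joint angles; "qd": joint speeds; "tau": joint torques, N m; "position": TCP position; "ee_rot": TCP orientation; "ft_force": force on the tool from outside, world axes, zero at the start; "wrist_torque": the same for the moment, N m; "gripper_width": finger opening in mm; "grip_force": force on a finger pad.
Only numpy, scipy, OpenCV 4.12 (cv2) and the standard library are available. Lean on these libraries where they do the work, as an engineer would, in place of code of your own. Each camera call takes 0.05 s, during which the arm holds its last target. There are 200 camera calls.

## Working session

There is one attempt and no reset: what is moved stays moved. The work goes in short steps, Python scripts to look and compute and a tool call to move; the robot and the scene stay as the last step left them, time stands still between calls to the robot, and variables do not carry over. Pictures are saved under pics/ and viewed, at most 10 in all, crops included, and the job is handed in when it is done.

Besides the shell and the picture viewer there is one more tool, called after "Request:" by a JSON object that holds its "method" and its "body". jog_arm: Moves the arm, as the interface text tells. Its arguments: {"type":"object","properties":{"slide":{"type":"array"},"delta_rot":{"type":"array"},"gripper":{"type":"array"},"force":{"type":"number"}},"required":["slide","delta_rot","gripper"]}

```bash
mkdir -p pics; ls; python3 - <<'E'
from cell import *
import cv2,numpy as np
s=get_state();print(s)
a=capture("scene");b=capture("top")
np.savez('v0.npz',**{f'{n}_{k}':v for n,c in(('s',a),('t',b)) for k,v in c.items()})
for c in(a,b):print(c['intrinsics'],c['position'],c['rotation'])
cv2.imwrite('pics/scene0.png',a['img']);cv2.imwrite('pics/top0.png',b['img'])
E
```

```text
pics
{'time': 0.0, 'joints': array([ 1.14148251,  0.42674848,  0.07384853,  1.6066461 , -0.0341168 ,
        1.11079142, -0.06710769]), 'qd': array([ 1.00350586e-03, -4.96651154e-04,  2.08056555e-03, -2.22736486e-04,
        9.57593467e-05,  1.23544979e-03, -1.42934450e-03]), 'tau': array([ 1.48636191e-03, -9.49858546e+01,  3.76154736e+00, -4.63521624e+01,
        1.92305970e-02,  1.01752314e-02,  7.94466104e-06]), 'position': array([ 186.27728999, -648.34261679,  230.58227721]), 'ee_rot': array([-6.53243710e-04,  9.90231960e-01,  1.39428195e-01, -1.34563695e-04]), 'ft_force': array([-0.8198176 , -0.94907291,  0.37311771]), 'wrist_torque': array([-0.01278003,  0.01240922,  0.0309864 ]), 'grip_force': 0.0, 'gripper_width': 85.15694500122285}
[[428.42672675   0.         258.78528321]
 [  0.         428.42672675 195.92828771]
 [  0.           0.           1.        ]] [1380.26809554  -47.40263083  938.43794874] [-0.29018322  0.69043275  0.61450308 -0.24795623]
[[454.8938528    0.         251.85097788]
 [  0.         454.8938528  178.61377935]
 [  0.           0.           1.        ]] [ 287.64417775   70.06214323 1258.03425017] [-0.07805794  0.72129176 -0.68393895  0.07663332]
```

View pics/scene0.png

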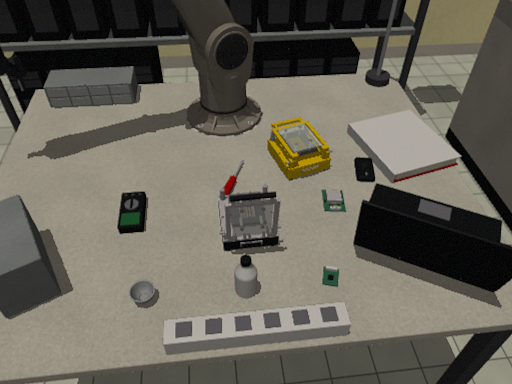

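View pics/top0.png

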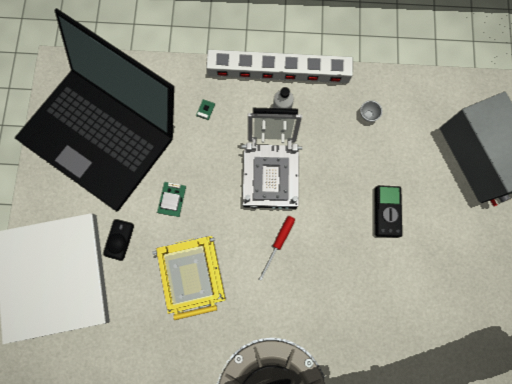

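The board is the one at top px (171,199): the larger of the two, with a metal can. The other, at (206,108), is smaller with a black chip, so it is the spare. The real jig is at (272,178); the yellow one at (190,275) is the decoy. The multimeter is at (388,212). Next I'll measure the board and jig and confirm both in an enlarged crop.

```bash
cat > h.py <<'E'
import numpy as np,cv2
from scipy.spatial.transform import Rotation as R
def quat(q): q=np.asarray(q); return R.from_quat([q[1],q[2],q[3],q[0]]).as_matrix()
def campose(c,state=None):
    if 'T_tool_cam' in c:
        T=np.eye(4);T[:3,:3]=quat(state['ee_rot']);T[:3,3]=state['position'];T=T@c['T_tool_cam'];return T[:3,:3],T[:3,3]
    r=np.asarray(c['rotation']);return (quat(r) if r.size==4 else r),np.asarray(c['position'])
def ray(c,uv,z,state=None):
    Rm,p=campose(c,state);uv=np.atleast_2d(np.asarray(uv,float))
    d=np.c_[uv,np.ones(len(uv))]@np.linalg.inv(c['intrinsics']).T@Rm.T
    return p+d*((z-p[2])/d[:,2])[:,None]
def cloud(c,state=None):
    Rm,p=campose(c,state);v,u=np.mgrid[:384,:512]
    d=np.stack([u,v,np.ones_like(u)],-1)@np.linalg.inv(c['intrinsics']).T
    P=d*c['range_z'][...,None]@Rm.T+p; P[c['range_z']<=0]=np.nan; return P
def proj(c,P,state=None):
    Rm,p=campose(c,state);q=(np.atleast_2d(P)-p)@Rm@np.asarray(c['intrinsics']).T;return q[:,:2]/q[:,2:]
def load(n,f='v0.npz'):
    d=np.load(f);return {k[2:]:d[k] for k in d if k[0]==n}
E
python3 - <<'E'
from h import *
t=load('t');P=cloud(t);im=t['img']
print('bench z',np.nanmedian(P[250:260,330:350,2]))
hsv=cv2.cvtColor(im,cv2.COLOR_BGR2HSV)
g=cv2.inRange(hsv,(40,80,30),(90,255,255))
g[:, :150]=0;g[:,195:]=0;g[:170]=0;g[225:]=0
g=cv2.morphologyEx(g,cv2.MORPH_CLOSE,np.ones((15,15)))
pts=np.argwhere(g)[:,::-1].astype(np.float32)
W=ray(t,pts,3);r=cv2.minAreaRect(W[:,:2].astype(np.float32));print('board rect',r,cv2.boxPoints(r))
w=np.zeros_like(g);sub=im.astype(int).min(-1)
# can: depth>14mm, within board hull
m=(P[...,2]>14)&(P[...,2]<23);m[:, :150]=0;m[:,195:]=0;m[:175]=0;m[222:]=0
print('high px',m.sum(),np.nanmean(P[m],0),cv2.minAreaRect(P[m][:,:2].astype(np.float32)))
m2=(P[...,2]>9)&(P[...,2]<14.5);m2[:, :150]=0;m2[:,195:]=0;m2[:170]=0;m2[225:]=0
print('conn',m2.sum(),np.nanmedian(P[m2],0),P[m2].round()[:10])
J=np.zeros(g.shape,bool);J[100:215,235:305]=1
for lo,hi in((60,70),(45,54),(84,91)):
    mm=J&(P[...,2]>lo)&(P[...,2]<hi);q=P[mm];print(lo,len(q),np.median(q,0),cv2.minAreaRect(q[:,:2].astype(np.float32)))
a=cv2.resize(im[90:225,230:315],None,fx=4,fy=4,interpolation=2);b=cv2.resize(im[165:230,145:200],None,fx=7,fy=7,interpolation=2)
o=np.zeros((540,340+385,3),np.uint8);o[:,:340]=a;o[:455,340:]=b;cv2.imwrite('pics/crop1.png',o)
E
```

```text
bench z -0.16942390652411632
board rect ((496.35528564453125, 301.8612365722656), (61.10099792480469, 86.07556915283203), 82.62108612060547) [[449.7503  277.09113]
 [535.113   266.03638]
 [542.96027 326.63135]
 [457.5976  337.6861 ]]
high px 243 [490.8817078  303.39620372  17.89643928] ((503.3689880371094, 301.9574279785156), (44.27882385253906, 72.50936889648438), 82.11373138427734)
conn 68 [509.54305138 298.94410102  12.74458988] [[540. 314.  11.]
 [540. 311.  12.]
 [540. 308.  12.]
 [540. 299.  14.]
 [537. 313.  14.]
 [537. 310.  13.]
 [538. 308.  10.]
 [538. 305.  12.]
 [537. 302.  14.]
 [537. 299.  14.]]
60 1009 [559.95605031  27.47802825  65.73249468] ((635.6094970703125, 30.689830780029297), (281.8320007324219, 149.86221313476562), 0.4660872220993042)
45 1907 [569.72643636  31.30531573  49.70768502] ((630.942138671875, 32.52756118774414), (292.0514831542969, 147.81777954101562), 1.7224198579788208)
84 120 [664.69326973  11.64913077  87.25623895] ((634.5134887695312, 32.34654235839844), (279.51715087890625, 133.592529296875), 1.8600133657455444)
```

View pics/crop1.png

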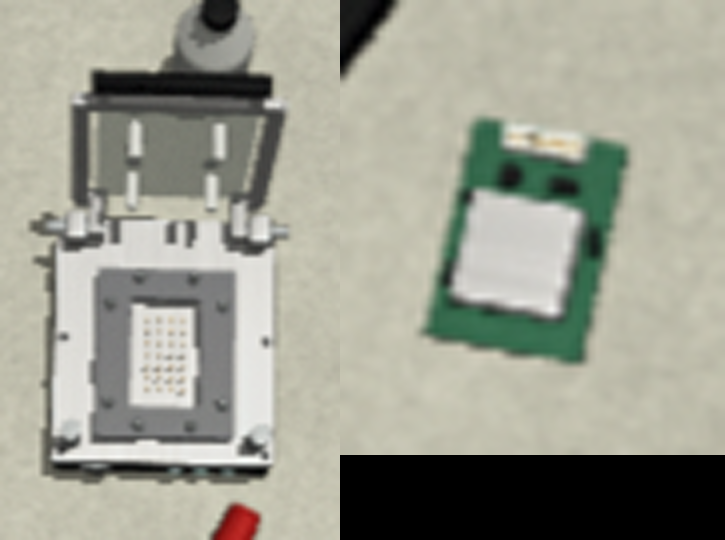

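The crop confirms the board: a metal can, with its white connector at the far end (crop px 545,140). It also confirms the jig, with its grey nest frame at crop px (165,355), top px about (271,179). The lid stands open at the far side.

```bash
python3 - <<'E'
from h import *
t=load('t');P=cloud(t);s=load('s');Ps=cloud(s)
for nm,Q in(('t',P),('s',Ps)):
    x,y,z=Q[...,0],Q[...,1],Q[...,2]
    near=(abs(x-565)<95)&(abs(y-28)<90)
    m=near&(z>62)&(z<69)&(x<635)
    m=cv2.morphologyEx(m.astype(np.uint8),cv2.MORPH_OPEN,np.ones((3,3)))
    q=Q[m>0][:,:2].astype(np.float32);print(nm,'seat',len(q),cv2.minAreaRect(q))
    m=near&(z>47)&(z<53);q=Q[m][:,:2].astype(np.float32);print('top',len(q),cv2.minAreaRect(q))
    m=near&(z>80)&(z<92)&(x<530);q=Q[m];print('stops',[q[q[:,1]*k>k*28].mean(0).round(1) for k in(1,-1)])
    m=(abs(x-720)<130)&(abs(y-28)<90)&(z>190);q=Q[m];print('lid hi',len(q),q.max(0),q.min(0))
    if len(q): q=q[q[:,2]>q[:,2].max()-12];print('bar',np.median(q,0),q.min(0),q.max(0))
# grey mask for seat
hsv=cv2.cvtColor(t['img'],cv2.COLOR_BGR2HSV);v=hsv[...,2]
print(v[170:190:4,240:305:3])
E
```

```text
t seat 445 ((559.8546752929688, 29.512052536010742), (115.46415710449219, 92.54857635498047), 0.9838529229164124)
top 1572 ((570.49169921875, 30.803512573242188), (171.23219299316406, 147.6186981201172), 1.7876081466674805)
stops [array([498.7,  87.8,  86.4]), array([501.9, -33.6,  86. ])]
lid hi 683 [691.83048027  98.70706803 244.13015431] [650.4539191  -33.23171972 190.06589548]
bar [682.91636553  33.14441273 238.84147035] [675.90503688 -20.73273576 232.75706276] [691.83048027  86.76645153 244.13015431]
s seat 0 ((0.0, 0.0), (0.0, 0.0), 0.0)
top 330 ((573.6517944335938, 28.870193481445312), (171.73988342285156, 149.1572265625), 2.0144546031951904)
stops [array([501.6,  89.4,  85.8]), array([505.7, -33.5,  86. ])]
lid hi 772 [696.08805492  98.08699287 245.19350765] [657.24489171 -32.14059482 190.02919536]
bar [689.08114204  32.65401613 239.75567106] [677.62641079 -21.23064789 233.23625046] [696.08805492  85.91016623 245.19350765]
[[189  95 220 219 221 121 125 125 223 204 204 208 213  95 126 127 148 229
  227 227 192 191]
 [188 120 106 220 222 122 125 127 223 215 221 217 223  96 127 126 151 229
  229 199 195 193]
 [192 155 221 221 224 122 124 126 224 209 212 212 218 163 127 128 168 230
  229 230 194 195]
 [189 164 223 223 162 125 127 126 222 206 200 201 217 174 128 127 170 232
  229 230 190 193]
 [147 200 224 223 218 126 126 129 229 222 223 222 230 101 128 127 170 232
  229 230 193 195]]
```

Request:
{"method": "jog_arm", "body": {"slide": [[0,0,-20],[0,0,-20],[0,0,-20],[30,-25,0],[30,-25,0],[30,-25,0],[30,-25,0],[30,-25,0],[30,-25,0],[30,-25,0],[30,-25,0],[30,-25,0]], "delta_rot": [[0,0,0.1],[0,0,0.1],[0,0,0.08],[0,0,0],[0,0,0],[0,0,0],[0,0,0],[0,0,0],[0,0,0],[0,0,0],[0,0,0],[0,0,0]], "gripper": [85,85,85,85,85,85,85,85,85,85,85,85]}}

```text
time: 1.1
position: [457.5, -422.2, 291.2]
ee_rot: [-0.0, 1.0, -0.0, -0.0]
ft_force: [1.3, -0.0, -0.8]
gripper_width: 85.1
grip_force: 0.0
```

Request:
{"method": "jog_arm", "body": {"slide": [[3,-36,0],[3,-36,0],[3,-36,0],[3,-36,0],[3,-36,0],[3,-36,0],[3,-36,0],[3,-36,0],[3,-36,0],[3,-36,0],[0,-36,0],[0,-36,0]], "delta_rot": [[0,0,0],[0,0,0],[0,0,0],[0,0,0],[0,0,0],[0,0,0],[0,0,0],[0,0,0],[0,0,0],[0,0,0],[0,0,0],[0,0,0]], "gripper": [85,85,85,85,85,85,85,85,85,85,85,85]}}

```text
time: 2.1
position: [486.1, 9.9, 291.2]
ee_rot: [0.0, 1.0, -0.0, -0.0]
ft_force: [0.1, -0.3, 0.1]
gripper_width: 85.3
grip_force: 0.0
```

Request:
{"method": "jog_arm", "body": {"slide": [[0,-36,0],[0,-36,0],[0,-36,0],[0,-36,10],[0,-36,10],[0,-36,10],[0,-36,10],[0,-36,10],[0,0,0],[0,0,0],[0,0,0]], "delta_rot": [[0,0,0],[0,0,0],[0,0,0],[0,0,0],[0,0,0],[0,0,0],[0,0,0],[0,0,0],[0,0,0.07],[0,0,0.06],[0,0,0]], "gripper": [85,85,85,85,85,85,85,85,85,85,85]}}

```text
time: 3.02
position: [486.2, 296.7, 240.6]
ee_rot: [0.0, 0.998, -0.066, -0.001]
ft_force: [-0.8, 0.1, -0.5]
gripper_width: 84.9
grip_force: 0.0
```

```bash
python3 - <<'E'
from cell import *
from h import *
s=get_state();c=capture('wrist');print(s['position'],s['ee_rot'],s['joints'])
print(c['T_tool_cam'].round(2))
np.savez('w1.npz',**{'w_'+k:v for k,v in c.items()},**{'q_position':s['position'],'q_ee_rot':s['ee_rot']})
cv2.imwrite('pics/w1.png',c['img'])
P=cloud(c,s)
hsv=cv2.cvtColor(c['img'],cv2.COLOR_BGR2HSV);g=cv2.inRange(hsv,(40,80,30),(90,255,255))
g=cv2.morphologyEx(g,cv2.MORPH_CLOSE,np.ones((25,25)))
cs=sorted(cv2.findContours(g,0,2)[0],key=cv2.contourArea)[-2:]
for k in cs:
  W=ray(c,k[:,0],3,s);print('green',cv2.contourArea(k),cv2.minAreaRect(W[:,:2].astype(np.float32)))
m=(P[...,2]>15.5)&(P[...,2]<21)&(abs(P[...,0]-488)<60)&(abs(P[...,1]-303)<50)
m=cv2.morphologyEx(m.astype(np.uint8),cv2.MORPH_OPEN,np.ones((5,5)))
q=P[m>0];print('can',np.median(q,0),cv2.minAreaRect(q[:,:2].astype(np.float32)))
print('bench',np.nanpercentile(P[...,2],[5,20,50]))
E
```

```text
[486.16238781 296.67775352 240.64181797] [ 2.49302842e-04  9.97816815e-01 -6.60392619e-02 -5.98539268e-04] [-0.23779699  0.28764262 -0.50861409  1.8091052   0.15621863  1.08589545
 -2.50518735]
[[  -0.     -0.95   -0.31   79.32]
 [   1.     -0.      0.      0.34]
 [  -0.     -0.31    0.95 -143.12]
 [   0.      0.      0.      1.  ]]
green 3103.5 ((498.616455078125, 302.438232421875), (63.718994140625, 87.62960815429688), 82.40066528320312)
can [492.33538713 303.33578962  18.2514373 ] ((491.5535583496094, 303.5355224609375), (43.94765853881836, 43.329166412353516), 82.50604248046875)
bench [-0.56221014  0.32001436 21.60745757]
```

View pics/w1.png

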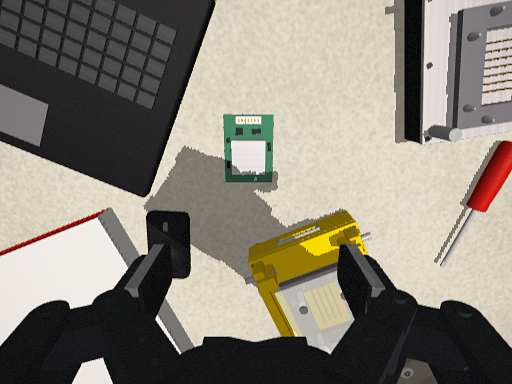

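The wrist view shows the board at px (248,148), with its connector pointing up, away from the robot, and its can at (248,156). The measured size fits: 64 x 88 mm, can top at 18.2 mm. I'll descend onto it.

Request:
{"method": "jog_arm", "body": {"slide": [[4.2,-7.4,30],[0,0,30],[0,0,30],[0,0,30],[0,0,30],[0,0,25],[0,0,20],[0,0,15],[0,0,12],[0,0,12],[0,0,0],[0,0,0]], "delta_rot": [[0,0,0],[0,0,0],[0,0,0],[0,0,0],[0,0,0],[0,0,0],[0,0,0],[0,0,0],[0,0,0],[0,0,0],[0,0,0],[0,0,0]], "gripper": [85,85,85,85,85,85,85,85,85,85,85,85]}}

```text
time: 4.07
position: [491.7, 302.9, 7.4]
ee_rot: [0.0, 0.998, -0.065, -0.0]
ft_force: [0.3, 0.5, 0.1]
gripper_width: 85.2
grip_force: 0.0
```

Request:
{"method": "jog_arm", "body": {"slide": [[0,0,0],[0,0,0],[0,0,0],[0,0,0],[0,0,0],[0,0,0],[0,0,0],[0,0,0],[0,0,0],[0,0,0]], "delta_rot": [[0,0,0],[0,0,0],[0,0,0],[0,0,0],[0,0,0],[0,0,0],[0,0,0],[0,0,0],[0,0,0],[0,0,0]], "gripper": [30,30,30,30,30,30,30,30,30,30], "force": 40}}

```text
time: 4.9
position: [492.2, 303.2, 8.3]
ee_rot: [-0.0, 0.998, -0.065, 0.001]
ft_force: [-1.3, -1.7, 8.5]
gripper_width: 42.7
grip_force: 39.7
```

Request:
{"method": "jog_arm", "body": {"slide": [[0,0,-5],[0,0,-15],[0,0,-30],[0,0,-35],[0,0,-35],[0,0,-35],[0,0,-25],[0,0,0],[0,0,0]], "delta_rot": [[0,0,0],[0,0,0],[0,0,0],[0,0,0],[0,0,0],[0,0,0],[0,0,0],[0,0,-0.1],[0,0,-0.06]], "gripper": [30,30,30,30,30,30,30,30,30]}}

```text
time: 5.65
position: [492.4, 303.4, 189.9]
ee_rot: [-0.001, 1.0, 0.017, 0.002]
ft_force: [0.3, 0.3, -1.0]
gripper_width: 42.5
grip_force: 41.4
```

Request:
{"method": "jog_arm", "body": {"slide": [[-1,34,0],[-1,34,0],[-1,34,0],[-1,34,0],[-1,34,0],[-1,34,0],[-1,34,0],[-1,34,0],[0,0,0]], "delta_rot": [[0,0,0],[0,0,0],[0,0,0],[0,0,0],[0,0,0],[0,0,0],[0,0,0],[0,0,0],[0,0,0]], "gripper": [30,30,30,30,30,30,30,30,30]}}

```text
time: 6.4
position: [491.4, 24.2, 187.6]
ee_rot: [0.001, 1.0, 0.011, -0.0]
ft_force: [0.5, -1.1, -0.5]
gripper_width: 42.7
grip_force: 41.5
```

```bash
cat > look.py <<'E'
from cell import *
from h import *
def shot(n):
    s=get_state();c=capture('wrist');print('pose',s['position'].round(1),R.from_matrix(quat(s['ee_rot'])@np.diag([1,-1,-1])).as_euler('xyz').round(4))
    np.savez(n+'.npz',**{'w_'+k:v for k,v in c.items()},**{'q_position':s['position'],'q_ee_rot':s['ee_rot']})
    cv2.imwrite(f'pics/{n}.png',c['img']);return s,c,cloud(c,s)
E
python3 - <<'E'
from look import *
s,c,P=shot('w2')
hsv=cv2.cvtColor(c['img'],cv2.COLOR_BGR2HSV);g=cv2.inRange(hsv,(40,80,30),(90,255,255))
g=cv2.morphologyEx(g,cv2.MORPH_CLOSE,np.ones((25,25)))
for k in sorted(cv2.findContours(g,0,2)[0],key=cv2.contourArea)[-1:]:
    print(cv2.contourArea(k),cv2.boundingRect(k))
x,y,z=P[...,0],P[...,1],P[...,2]
near=(abs(x-565)<110)&(abs(y-28)<95)
for lo,hi in((63,69),(47,53),(83,91)):
    m=near&(z>lo)&(z<hi);m=cv2.morphologyEx(m.astype(np.uint8),cv2.MORPH_OPEN,np.ones((3,3)));q=P[m>0]
    print(lo,len(q),np.median(q,0) if len(q) else 0,cv2.minAreaRect(q[:,:2].astype(np.float32)) if len(q) else 0)
    if len(q):print(q.min(0),q.max(0))
E
```

```text
pose [491.4  24.2 187.6] [-0.0022  0.0002  0.023 ]
7362.0 (193, 152, 123, 87)
63 7695 [584.16861229  30.48448443  66.40534219] ((570.590576171875, 29.171829223632812), (95.88045501708984, 94.34873962402344), 1.47484290599823)
[521.84103871 -19.00722773  63.00430587] [619.27374775  77.48785183  68.9418371 ]
47 16056 [588.81152922  29.68201083  50.41685749] ((568.0109252929688, 29.0361328125), (158.2316131591797, 150.27757263183594), 1.6454288959503174)
[487.21918422 -47.70671133  47.26931193] [647.7681758  105.63678901  52.98165795]
83 404 [503.14267918  82.85040873  87.72973161] ((502.8837890625, 27.20322036743164), (13.692853927612305, 136.81884765625), 1.558549165725708)
[494.35363708 -41.18496325  83.00228328] [511.16557568  95.57624433  89.65750429]
```

View pics/w2.png

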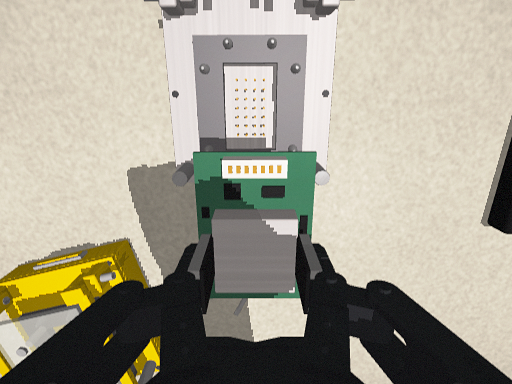

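The view shows the board held level, with its connector at px (254,168) and its far edge at row 152. The nest frame is at cols 193–306 ahead, and the lid stops are at (183,174) and (322,177). Now I'll measure where the board sits in the hand.

```bash
python3 - <<'E'
from h import *
c=load('w','w2.npz');s=load('q','w2.npz');P=cloud(c,s)
hsv=cv2.cvtColor(c['img'],cv2.COLOR_BGR2HSV);g=cv2.inRange(hsv,(40,80,30),(90,255,255))
zb=np.median(P[g>0][:,2]);print('board top z',np.percentile(P[g>0][:,2],[10,50,90]))
# left/right/front edges fit on row/col
def line(pts):
    W=ray(c,pts,zb,s)[:,:2];vx,vy,x0,y0=cv2.fitLine(W.astype(np.float32),cv2.DIST_HUBER,0,.01,.01).ravel();return (x0,y0),np.degrees(np.arctan2(vy,vx)),W
L=[(np.where(g[r])[0].min()-.5,r) for r in range(158,230,3)];Rr=[(np.where(g[r])[0].max()+.5,r) for r in range(158,230,3)]
F=[(u,np.where(g[:,u])[0].min()-.5) for u in range(200,312,4)]
for n,k in(('L',L),('R',Rr),('F',F)):
    a=line(k);print(n,a[0],a[1])
w=(cv2.inRange(hsv,(0,0,190),(180,60,255))>0);w[:155]=0;w[185:]=0;w[:,:215]=0;w[:,292:]=0
b=np.argwhere(w)[:,::-1].astype(np.float32)
print('conn px',cv2.minAreaRect(b),ray(c,[cv2.minAreaRect(b)[0]],zb+10,s))
m=(P[...,2]>zb+12)&(P[...,2]<zb+18);m[:205]=0;m[300:]=0;m[:,:205]=0;m[:,305:]=0
q=P[m];print('can',len(q),np.median(q,0),cv2.minAreaRect(q[:,:2].astype(np.float32)))
E
```

```text
board top z [nan nan nan]
L (np.float32(0.0), np.float32(0.0)) 0.0
R (np.float32(0.0), np.float32(0.0)) 0.0
F (np.float32(0.0), np.float32(0.0)) 0.0
conn px ((254.5, 169.0), (18.0, 65.0), 90.0) [[nan nan nan]]
can 0 [nan nan nan] ((0.0, 0.0), (0.0, 0.0), 0.0)
  return _methods._mean(a, axis=axis, dtype=dtype,
  ret = um.true_divide(
```

```bash
python3 - <<'E'
from h import *
c=load('w','w2.npz');s=load('q','w2.npz');P=cloud(c,s)
hsv=cv2.cvtColor(c['img'],cv2.COLOR_BGR2HSV);g=cv2.inRange(hsv,(40,80,30),(90,255,255))
g[:150]=0;g[300:]=0;z=P[...,2]
print('board top z',np.isfinite(z[g>0]).mean(),np.nanpercentile(z[g>0],[10,50,90]))
zb=np.nanmedian(z[g>0])
if not zb>150: zb=182.5
print(zb)
def line(pts):
    W=ray(c,pts,zb,s)[:,:2];vx,vy,x0,y0=cv2.fitLine(W.astype(np.float32),cv2.DIST_HUBER,0,.01,.01).ravel();return (x0,y0),np.degrees(np.arctan2(vy,vx))
rows=[r for r in range(158,230,3) if g[r].any()]
L=[(np.where(g[r])[0].min()-.5,r) for r in rows];Rr=[(np.where(g[r])[0].max()+.5,r) for r in rows]
F=[(u,np.where(g[:,u])[0].min()-.5) for u in range(200,312,4)]
for n,k in(('L',L),('R',Rr),('F',F)): print(n,line(k))
print('conn',ray(c,[(254.5,169)],zb+10,s))
E
```

```text
board top z 0.9953311430053605 [181.92551946 182.69636773 183.52261346]
182.69636773333076
L ((np.float32(520.3258), np.float32(56.3335)), np.float32(1.6345035))
R ((np.float32(526.60034), np.float32(-7.2640676)), np.float32(1.4265114))
F ((np.float32(543.34955), np.float32(19.208382)), np.float32(-88.73868))
conn [[536.44421132  24.81244264 192.69636773]]
```

Request:
{"method": "jog_arm", "body": {"slide": [[21,-1.1,0],[21,-1.1,0],[20.6,-1.1,0],[0,0,25],[0,0,25],[0,0,25],[0,0,15],[0,0,5],[0,0,0],[0,0,0]], "delta_rot": [[0,0,0],[0,0,0],[0,0,0],[0,0,0],[0,0,0],[0,0,0],[0,0,0],[0,0,0],[0,0,0],[0,0,0]], "gripper": [30,30,30,30,30,30,30,30,30,30]}}

```text
time: 7.28
position: [554.7, 36.6, 93.1]
ee_rot: [-0.0, 1.0, 0.015, 0.0]
ft_force: [0.1, -0.2, -0.2]
gripper_width: 42.8
grip_force: 41.4
```

```bash
python3 - <<'E'
from look import *
s,c,P=shot('w3')
z=P[...,2];hsv=cv2.cvtColor(c['img'],cv2.COLOR_BGR2HSV);g=cv2.inRange(hsv,(40,80,30),(90,255,255));g[300:]=0
zb=np.nanmedian(z[g>0]);print('board top z',zb)
x,y=P[...,0],P[...,1]
near=(abs(x-565)<110)&(abs(y-28)<95)
m=near&(z>63)&(z<69)&(g==0);m=cv2.morphologyEx(m.astype(np.uint8),cv2.MORPH_OPEN,np.ones((3,3)));q=P[m>0]
print('seat',len(q),q.min(0),q.max(0),cv2.minAreaRect(q[:,:2].astype(np.float32)))
m=near&(z>83)&(z<90)&(x<515)&(abs(y-28)>50);q=P[m];print('stops',len(q),cv2.minAreaRect(q[:,:2].astype(np.float32)) if len(q) else 0)
def line(pts):
    W=ray(c,pts,zb,s)[:,:2];vx,vy,x0,y0=cv2.fitLine(W.astype(np.float32),cv2.DIST_HUBER,0,.01,.01).ravel();return (x0,y0),np.degrees(np.arctan2(vy,vx))
rows=[r for r in range(158,230,3) if g[r].any()]
L=[(np.where(g[r])[0].min()-.5,r) for r in rows];Rr=[(np.where(g[r])[0].max()+.5,r) for r in rows]
F=[(u,np.where(g[:,u])[0].min()-.5) for u in range(200,312,4)]
for n,k in(('L',L),('R',Rr),('F',F)): print(n,line(k))
E
```

```text
pose [554.7  36.6  93.1] [ 0.0004 -0.0006  0.0303]
board top z 88.21646737075858
seat 7158 [526.54488081 -30.82525833  63.03217823] [664.99685733  94.43077855  68.99361186] ((600.9349365234375, 37.0050048828125), (124.50782775878906, 138.8773651123047), 85.1825942993164)
stops 0 0
L ((np.float32(582.99036), np.float32(69.027084)), np.float32(1.992915))
R ((np.float32(587.60876), np.float32(5.2817597)), np.float32(2.008483))
F ((np.float32(606.5105), np.float32(36.943363)), np.float32(-88.2917))
```

View pics/w3.png

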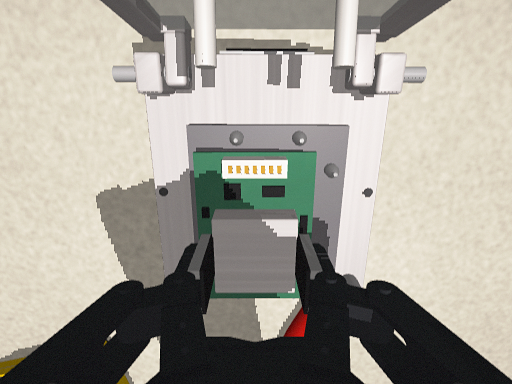

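The picture shows the board over the nest but too far to +y: its right edge is at col 316 and the nest's at col 350, against 194 and 187 on the left. The earlier view was taken before the arm had settled. I'll remeasure from this settled pose.

```bash
python3 - <<'E'
from h import *
c=load('w','w3.npz');s=load('q','w3.npz');im=c['img'].astype(int)
hsv=cv2.cvtColor(c['img'],cv2.COLOR_BGR2HSV);v=hsv[...,2]
g=((v>60)&(v<165)&(hsv[...,1]<40))
def fit(pts,z):
    W=ray(c,pts,z,s)[:,:2];vx,vy,x0,y0=cv2.fitLine(W.astype(np.float32),cv2.DIST_HUBER,0,.01,.01).ravel();return x0,y0,np.degrees(np.arctan2(vy,vx))
# gradient edges
F=[];
for u in list(range(195,345,5)): F.append((u,105+np.argmin(np.diff(v[105:140,u].astype(int)))+.5))
Rr=[(330+np.argmax(np.diff(v[r,330:372].astype(int)))+.5,r) for r in range(130,215,5)]
L=[(175+np.argmin(np.diff(v[r,175:200].astype(int)))+.5,r) for r in range(128,175,4)]
print(F[::6],Rr[::4],L[::3])
for n,k in(('F',F),('R',Rr),('L',L)): print(n,fit(k,66))
# pins: tops at z=78
print('pins top px->', ray(c,[(236,135),(300,135),(331,167)],78,s).round(1))
E
```

```text
[(195, np.float64(123.5)), (225, np.float64(123.5)), (255, np.float64(123.5)), (285, np.float64(123.5)), (315, np.float64(123.5))] [(np.float64(348.5), 130), (np.float64(346.5), 150), (np.float64(344.5), 170), (np.float64(342.5), 190), (np.float64(340.5), 210)] [(np.float64(185.5), 128), (np.float64(186.5), 140), (np.float64(187.5), 152), (np.float64(188.5), 164)]
F (np.float32(618.6122), np.float32(38.05826), np.float32(-88.2872))
R (np.float32(596.2153), np.float32(-17.151697), np.float32(1.8606728))
L (np.float32(604.13513), np.float32(77.299126), np.float32(1.5751615))
pins top px-> [[613.3  47.9  78. ]
 [614.3  13.3  78. ]
 [597.1  -5.5  78. ]]
```

Request:
{"method": "jog_arm", "body": {"slide": [[-0.9,7.3,0],[0,0,0],[0,0,3],[0,0,3],[0,0,2],[0,0,2],[0,0,2],[0,0,2],[0,0,2],[0,0,2],[0,0,0],[0,0,0]], "delta_rot": [[0,0,0.004],[0,0,0],[0,0,0],[0,0,0],[0,0,0],[0,0,0],[0,0,0],[0,0,0],[0,0,0],[0,0,0],[0,0,0],[0,0,0]], "gripper": [30,30,30,30,30,30,30,30,30,30,30,30]}}

```text
time: 8.33
position: [553.6, 28.8, 74.4]
ee_rot: [-0.0, 1.0, 0.013, -0.0]
ft_force: [0.3, 0.7, -0.6]
gripper_width: 42.8
grip_force: 41.5
```

```bash
python3 - <<'E'
from look import *
s,c,P=shot('w4');print(s['ft_force'],s['wrist_torque'])
z=P[...,2];hsv=cv2.cvtColor(c['img'],cv2.COLOR_BGR2HSV);v=hsv[...,2];g=cv2.inRange(hsv,(40,80,30),(90,255,255));g[300:]=0
zb=np.nanmedian(z[g>0]);print('board top z',zb)
def fit(pts,z):
    W=ray(c,pts,z,s)[:,:2];vx,vy,x0,y0=cv2.fitLine(W.astype(np.float32),cv2.DIST_HUBER,0,.01,.01).ravel();return x0,y0,np.degrees(np.arctan2(vy,vx))
rows=[r for r in range(158,230,3) if g[r].any()]
L=[(np.where(g[r])[0].min()-.5,r) for r in rows];Rr=[(np.where(g[r])[0].max()+.5,r) for r in rows]
F=[(u,np.where(g[:,u])[0].min()-.5) for u in range(200,312,4)]
for n,k in(('L',L),('R',Rr),('F',F)): print(n,fit(k,zb))
E
```

```text
pose [553.6  28.8  74.4] [0.0001 0.     0.0259]
[ 0.34249577  0.72697449 -0.63736086] [ 0.0048126   0.09014088 -0.06061984]
board top z 69.49740620959216
L (np.float32(582.10913), np.float32(61.07462), np.float32(1.7296726))
R (np.float32(586.4362), np.float32(-2.6602614), np.float32(1.7615556))
F (np.float32(605.42316), np.float32(30.96298), np.float32(-88.54971))
```

View pics/w4.png

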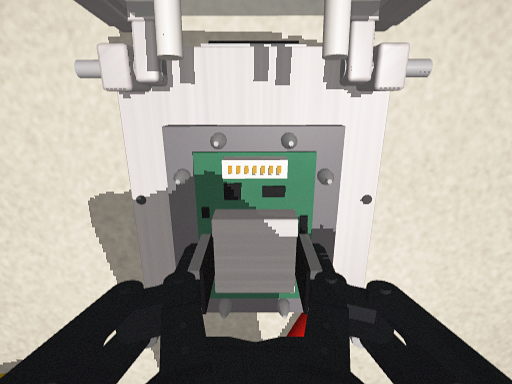

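The board lies between the pins at px (218,140), (289,140), (182,177) and (325,177), about centred and level, with its underside near 66 mm. I'll release it.

Request:
{"method": "jog_arm", "body": {"slide": [[0,0,1],[0,0,0],[0,0,0],[0,0,0],[0,0,0],[0,0,0],[0,0,0],[0,0,-10],[0,0,-20],[0,0,-30],[0,0,-30],[0,0,-20]], "delta_rot": [[0,0,0],[0,0,0],[0,0,0],[0,0,0],[0,0,0],[0,0,0],[0,0,0],[0,0,0],[0,0,0],[0,0,0],[0,0,0],[0,0,0]], "gripper": [30,30,70,70,70,70,70,70,70,70,70,70]}}

```text
time: 9.38
position: [554.2, 29.0, 186.7]
ee_rot: [-0.0, 1.0, 0.013, 0.001]
ft_force: [0.6, 0.3, -0.9]
gripper_width: 69.8
grip_force: 0.0
```

Request:
{"method": "jog_arm", "body": {"slide": [[-30,0,-30],[-30,0,-30],[0,0,0],[0,0,0]], "delta_rot": [[0,0,0],[0,0,0],[0,0,0],[0,0,0]], "gripper": [0,0,0,0]}}

```text
time: 9.72
position: [494.7, 27.1, 244.9]
ee_rot: [0.0, 1.0, 0.013, 0.002]
ft_force: [0.3, 0.2, -1.2]
gripper_width: 21.6
grip_force: 0.0
```

```bash
python3 - <<'E'
from look import *
s,c,P=shot('w5')
z=P[...,2];hsv=cv2.cvtColor(c['img'],cv2.COLOR_BGR2HSV);g=cv2.inRange(hsv,(40,80,30),(90,255,255))
k=max(cv2.findContours(cv2.morphologyEx(g,cv2.MORPH_CLOSE,np.ones((25,25))),0,2)[0],key=cv2.contourArea)
W=ray(c,k[:,0],69,s);print(cv2.minAreaRect(W[:,:2].astype(np.float32)))
q=P[g>0];q=q[np.isfinite(q[:,2])];A=np.c_[q[:,:2]-q[:,:2].mean(0),np.ones(len(q))]
ok=abs(q[:,2]-np.median(q[:,2]))<4;print('board plane (slopes,z)',np.linalg.lstsq(A[ok],q[ok,2],rcond=None)[0])
t=capture('top');Pt=cloud(t);x,y,zz=Pt[...,0],Pt[...,1],Pt[...,2]
m=(abs(x-720)<100)&(abs(y-33)<65)&(zz>225)&(zz<255);q=Pt[m];print('bar',np.median(q,0),q.min(0),q.max(0))
E
```

```text
pose [494.7  27.1 244.9] [-0.0008 -0.0044  0.0257]
((560.540771484375, 28.36882209777832), (89.11488342285156, 64.08477783203125), 1.6204932928085327)
board plane (slopes,z) [ 1.96515362e-04 -1.60260170e-03  6.94209369e+01]
bar [682.90397409  43.86835783 238.96277008] [675.38808902 -20.09395105 228.79708224] [692.35405816  86.76601771 244.76900051]
```

View pics/w5.png

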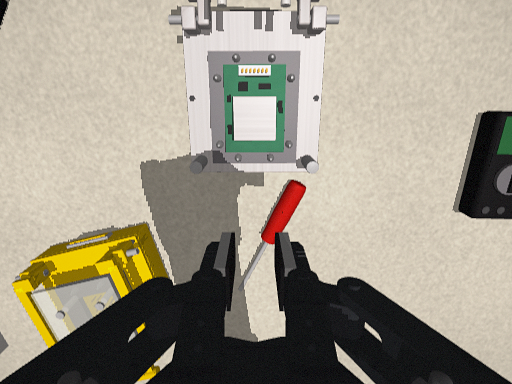

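The board is seated flat: centre (560.5, 28.4), yaw 1.6°, top at 69.4 mm, level, and clear of all the pins at px (213–292, 58–158). Next, closed fingers go behind the handle bar.

Request:
{"method": "jog_arm", "body": {"slide": [[0,0,-20],[0,0,-18],[36,0,0],[36,0,0],[36,0,0],[36,0,0],[36,0,0],[38,0,0],[0,0,0],[0,0,0]], "delta_rot": [[0,0,0],[0,0,0],[0,0,0],[0,0,0],[0,0,0],[0,0,0],[0,0,0],[0,0,0],[0,0,0],[0,0,0]], "gripper": [0,0,0,0,0,0,0,0,0,0]}}

```text
time: 10.65
position: [713.7, 33.1, 276.5]
ee_rot: [-0.0, 1.0, 0.013, -0.002]
ft_force: [-0.3, -0.3, -0.0]
gripper_width: -0.3
grip_force: 0.0
```

Request:
{"method": "jog_arm", "body": {"slide": [[0,0,15],[0,0,15],[0,0,12],[0,0,13],[0,0,0],[0,0,0]], "delta_rot": [[0,0,0],[0,0,0],[0,0,0],[0,0,0],[0,0,0],[0,0,0]], "gripper": [0,0,0,0,0,0]}}

```text
time: 11.15
position: [712.2, 32.7, 224.7]
ee_rot: [0.0, 1.0, 0.013, -0.001]
ft_force: [0.2, 0.1, 0.4]
gripper_width: 0.2
grip_force: 0.0
```

Request:
{"method": "jog_arm", "body": {"slide": [[-4.5,0,0],[-4.5,0,0],[-6.5,0,-2],[-6.5,0,-2],[-6.5,0,-1],[-6.5,0,-1],[-12.6,0,0],[-12.6,0,0],[-12.5,0,2],[-12.5,0,2]], "delta_rot": [[0,0,0],[0,0,0],[0,0,0],[0,0,0],[0,0,0],[0,0,0],[0,0,0],[0,0,0],[0,0,0],[0,0,0]], "gripper": [0,0,0,0,0,0,0,0,0,0]}}

```text
time: 11.98
position: [626.6, 30.6, 227.8]
ee_rot: [0.0, 1.0, 0.013, 0.0]
ft_force: [1.5, 0.3, 0.5]
gripper_width: -0.1
grip_force: 0.8
```

```bash
python3 - <<'E'
from look import *
s=get_state();print(s['position'],s['ft_force'])
t=capture('scene');Pt=cloud(t);cv2.imwrite('pics/s6.png',cv2.resize(t['img'][100:300,150:370],None,fx=3,fy=3))
E
```

```text
[626.63081303  30.59691942 227.79108827] [1.50707208 0.27131905 0.46246203]
```

View pics/s6.png

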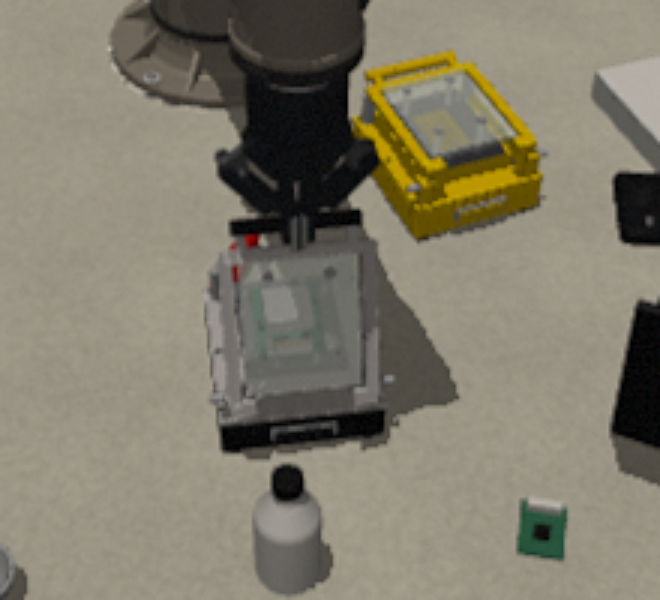

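The view shows the bar at crop px (297,222), just in front of the closed fingers, and the lid coming over. I'll continue along the arc.

Request:
{"method": "jog_arm", "body": {"slide": [[-12,0,3.5],[-12,0,3.5],[-11.5,0,5.5],[-11.5,0,5.5],[-10.5,0,7],[-10.5,0,7],[-9.3,0,8.6],[-9.3,0,8.6],[-6.5,0,7.8],[-6.5,0,7.8]], "delta_rot": [[0,0,0],[0,0,0],[0,0,0],[0,0,0],[0,0,0],[0,0,0],[0,0,0],[0,0,0],[0,0,0],[0,0,0]], "gripper": [0,0,0,0,0,0,0,0,0,0]}}

```text
time: 12.87
position: [527.2, 28.0, 162.2]
ee_rot: [0.0, 1.0, 0.013, -0.0]
ft_force: [-2.4, -0.8, 2.8]
gripper_width: 0.2
grip_force: 1.6
```

```bash
cat > bar.py <<'E'
from look import *
s=get_state();print(s['position'],s['ft_force'])
for n in('scene','top'):
    t=capture(n);P=cloud(t);x,y,z=P[...,0],P[...,1],P[...,2]
    hsv=cv2.cvtColor(t['img'],cv2.COLOR_BGR2HSV)
    m=(hsv[...,2]<70)&(x>455)&(x<640)&(z>85)&(z<230)&((abs(y-29-18*np.sign(y-29)*0)<56))&(abs(y-29)>38)
    q=P[m];print(n,len(q),np.median(q,0) if len(q) else '',np.percentile(q,[5,95],axis=0).round(1).tolist() if len(q) else '')
E
python3 bar.py
```

```text
[527.15307794  27.95375231 162.24089442] [-2.38168745 -0.79933483  2.84904742]
scene 68 [512.08888596  69.58417366 173.6100159 ] [[504.3, -23.0, 134.3], [565.5, 83.7, 226.8]]
top 36 [503.27356501  72.69568038 172.39137274] [[497.1, 67.2, 167.3], [509.9, 79.3, 189.6]]
```

Request:
{"method": "jog_arm", "body": {"slide": [[3,0,0],[0,0,-16],[0,0,-16],[-11,0,0],[-11,0,0],[0,0,7],[0,0,7],[0,0,4],[0,0,0]], "delta_rot": [[0,0,0],[0,0,0],[0,0,0],[0,0,0],[0,0,0],[0,0,0],[0,0,0],[0,0,0],[0,0,0]], "gripper": [0,0,0,0,0,0,0,0,0]}}

```text
time: 13.72
position: [508.4, 27.4, 174.9]
ee_rot: [-0.0, 1.0, 0.013, -0.001]
ft_force: [-0.1, 0.2, 0.1]
gripper_width: -0.1
grip_force: 0.0
```

```bash
python3 bar.py
```

```text
[508.41898593  27.42269155 174.88260226] [-0.05320592  0.23061471  0.07809606]
scene 53 [509.39176138  68.68607451 171.45529622] [[501.7, -23.8, 137.5], [553.7, 83.5, 175.2]]
top 32 [501.62580423  74.36877765 172.27133658] [[496.9, 67.2, 168.0], [508.4, 79.5, 175.0]]
```

Request:
{"method": "jog_arm", "body": {"slide": [[-4,0,6],[-4,0,6],[-3.5,0,6],[-3,0,6],[-2.5,0,6],[-2.5,0,6],[-2,0,6],[-2,0,6],[0,0,0]], "delta_rot": [[0,0,0],[0,0,0],[0,0,0],[0,0,0],[0,0,0],[0,0,0],[0,0,0],[0,0,0],[0,0,0]], "gripper": [0,0,0,0,0,0,0,0,0]}}

```text
time: 14.57
position: [484.5, 26.8, 127.2]
ee_rot: [0.0, 1.0, 0.013, -0.001]
ft_force: [0.2, -1.3, -0.7]
gripper_width: 0.2
grip_force: 0.0
```

```bash
python3 bar.py
```

```text
[484.52637365  26.84619848 127.22128198] [ 0.23522325 -1.27017635 -0.68707591]
scene 198 [490.28395629  67.24099063 209.95643754] [[480.7, -24.7, 122.1], [498.2, 82.7, 226.0]]
top 79 [477.16729345  77.79800318 217.81303126] [[470.0, 68.3, 123.8], [491.0, 83.4, 226.6]]
```

Request:
{"method": "jog_arm", "body": {"slide": [[-1.5,0,5],[-1,0,4],[-1,0,4],[-1,0,4],[-0.5,0,3],[-0.5,0,3],[0,0,0]], "delta_rot": [[0,0,0],[0,0,0],[0,0,0],[0,0,0],[0,0,0],[0,0,0],[0,0,0]], "gripper": [0,0,0,0,0,0,0]}}

```text
time: 15.25
position: [479.6, 26.8, 104.9]
ee_rot: [-0.0, 1.0, 0.013, -0.0]
ft_force: [-2.0, 0.1, 2.3]
gripper_width: -0.1
grip_force: 1.3
```

Request:
{"method": "jog_arm", "body": {"slide": [[-0.4,0,2],[-0.3,0,2],[0,0,1],[0,0,1],[0,0,0]], "delta_rot": [[0,0,0],[0,0,0],[0,0,0],[0,0,0],[0,0,0]], "gripper": [0,0,0,0,0]}}

```text
time: 15.67
position: [478.6, 26.8, 99.3]
ee_rot: [0.0, 1.0, 0.013, -0.001]
ft_force: [-4.8, 1.5, 6.5]
gripper_width: 0.1
grip_force: 3.1
```

Request:
{"method": "jog_arm", "body": {"slide": [[0,0,1],[0,0,0.5],[0,0,0],[0,0,0]], "delta_rot": [[0,0,0],[0,0,0],[0,0,0],[0,0,0]], "gripper": [0,0,0,0]}}

```text
time: 16.0
position: [478.5, 26.8, 98.2]
ee_rot: [0.0, 1.0, 0.013, -0.001]
ft_force: [-8.3, -0.6, 16.1]
gripper_width: -0.1
grip_force: 8.2
```

Request:
{"method": "jog_arm", "body": {"slide": [[0.4,0,0.5],[0,0,0.5],[0,0,0],[0,0,0]], "delta_rot": [[0,0,0],[0,0,0],[0,0,0],[0,0,0]], "gripper": [0,0,0,0]}}

```text
time: 16.33
position: [478.7, 26.8, 97.8]
ee_rot: [0.0, 1.0, 0.013, -0.001]
ft_force: [-16.6, -0.5, 34.3]
gripper_width: 0.2
grip_force: 17.6
```

```bash
python3 - <<'E'
from look import *
s=get_state();print(s['position'],s['ft_force'])
t=capture('scene');cv2.imwrite('pics/s7.png',cv2.resize(t['img'][130:300,170:360],None,fx=4,fy=3.5))
P=cloud(capture('top'));x,y,z=P[...,0],P[...,1],P[...,2]
m=(z>85)&(z<105)&(abs(y-29)<75)&(x>545)&(x<645);q=P[m];A=np.c_[q[:,:2]-[560.7,28.9],np.ones(len(q))];print('lid plane',len(q),np.linalg.lstsq(A,q[:,2],rcond=None)[0])
E
```

```text
[478.70116219  26.80501858  97.84190398] [-16.56723052  -0.54006249  34.32558462]
lid plane 145 [-6.57660591e-02 -3.27441370e-03  9.96798083e+01]
```

View pics/s7.png

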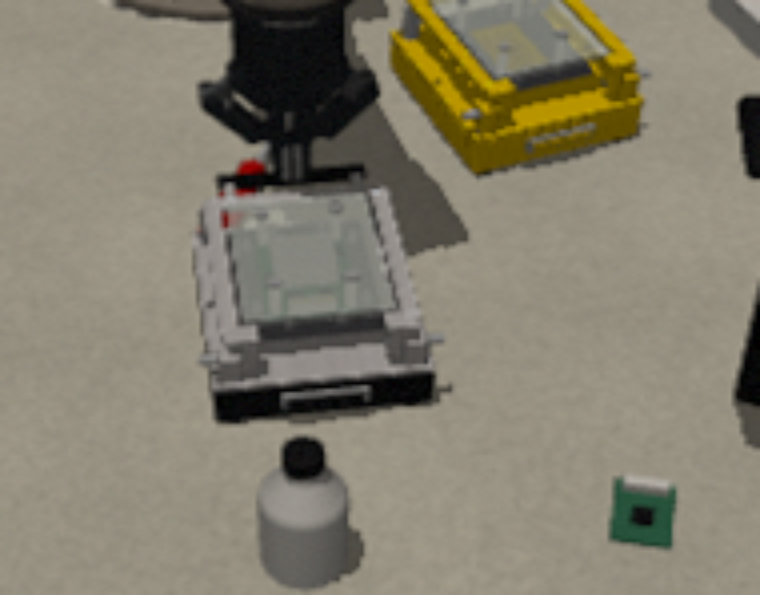

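The lid is shut with the fingers on its bar at crop px (290,175). The last 0.4 mm raised the force by 18 N, so the lid is on its stops. I'll ease off to a moderate push.

Request:
{"method": "jog_arm", "body": {"slide": [[-0.3,0,-0.6],[0,0,0],[0,0,0],[0,0,0]], "delta_rot": [[0,0,0],[0,0,0],[0,0,0],[0,0,0]], "gripper": [0,0,0,0]}}

```text
time: 16.77
position: [478.6, 26.8, 98.1]
ee_rot: [0.0, 1.0, 0.013, -0.001]
ft_force: [-11.1, -0.1, 23.7]
gripper_width: -0.1
grip_force: 11.8
```

Request:
{"method": "jog_arm", "body": {"slide": [[0,0,0],[0,0,0],[0,0,0]], "delta_rot": [[0,0,0],[0,0,0],[0,0,0]], "gripper": [0,0,0]}}

```text
time: 17.02
position: [478.6, 26.8, 98.1]
ee_rot: [0.0, 1.0, 0.013, -0.001]
ft_force: [-11.8, 0.1, 23.7]
gripper_width: -0.2
grip_force: 11.8
```

```bash
python3 -c "
from cell import *
print(finish_job())"
```

```text
the job is handed in; nothing more can be done
None
```

The board lies flat in the nest with its connector towards the hinge; I handed the job in at about 17 s with the lid held on its stops at about 24 N, and no verdict came back.

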